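# Find the empty compartment and push its lid open

### The job

Three compartments of the pine chest are packed full and one is empty: press gently with the fingertips on the blue dots of the grey lids to find the one that rocks, and push that end down until the lid stands wide open, ready to be filled. Pick nothing up, leave the other lids shut, do not shift the chest or the loose parts around it, and finish clear of everything.

Things in the scene. Friction and masses are not known exactly. Their poses are not given: they have to be found in the camera images.
- chest: Pine chest standing loose on the bench (3 to 4.5 kg), 144 mm along x, 370 mm along y, 90 mm high, walls 10 mm. Origin: centre of its underside, on the bench. x points away from the robot (turned up to 0.3 rad), y along the row of lids, z up. Four identical light grey see-saw lids close its top, flush with the frame. Which compartment is empty cannot be seen and differs from run to run
- pad1 (a point): Centre of the blue dot (24 mm across) on top of lid 1, at the lid end nearest the robot; press here. It moves with the lid. With the lid shut it is at chest frame x = -45 mm, y = 135 mm, z = 90 mm (lid top). Axes are the lid's, parallel to the chest's when shut. The pivot line (along y) is 45 mm further along the lid's x and 4 mm below its top
- lid1 (a joint): Tilt of lid 1 in rad: 0 shut (flush), grows as the blue-dot end goes down, stop at 1.1 (as far as it goes); from 0.7 it counts as wide open. Light grey plate 120 x 76 x 8 mm, pivoting across its middle on a stiff hinge that stays as left; it turns under about 3 N on the dot. Over a full compartment it gives only 2 mm (0.05 rad), then stands hard; over the empty one it goes on down
- pad2 (a point): Centre of the blue dot (24 mm across) on top of lid 2, at the lid end nearest the robot; press here. It moves with the lid. With the lid shut it is at chest frame x = -45 mm, y = 45 mm, z = 90 mm (lid top). Axes are the lid's, parallel to the chest's when shut. The pivot line (along y) is 45 mm further along the lid's x and 4 mm below its top
- lid2 (a joint): Tilt of lid 2 in rad: 0 shut (flush), grows as the blue-dot end goes down, stop at 1.1 (as far as it goes); from 0.7 it counts as wide open. Light grey plate 120 x 76 x 8 mm, pivoting across its middle on a stiff hinge that stays as left; it turns under about 3 N on the dot. Over a full compartment it gives only 2 mm (0.05 rad), then stands hard; over the empty one it goes on down
- pad3 (a point): Centre of the blue dot (24 mm across) on top of lid 3, at the lid end nearest the robot; press here. It moves with the lid. With the lid shut it is at chest frame x = -45 mm, y = -45 mm, z = 90 mm (lid top). Axes are the lid's, parallel to the chest's when shut. The pivot line (along y) is 45 mm further along the lid's x and 4 mm below its top
- lid3 (a joint): Tilt of lid 3 in rad: 0 shut (flush), grows as the blue-dot end goes down, stop at 1.1 (as far as it goes); from 0.7 it counts as wide open. Light grey plate 120 x 76 x 8 mm, pivoting across its middle on a stiff hinge that stays as left; it turns under about 3 N on the dot. Over a full compartment it gives only 2 mm (0.05 rad), then stands hard; over the empty one it goes on down
- pad4 (a point): Centre of the blue dot (24 mm across) on top of lid 4, at the lid end nearest the robot; press here. It moves with the lid. With the lid shut it is at chest frame x = -45 mm, y = -135 mm, z = 90 mm (lid top). Axes are the lid's, parallel to the chest's when shut. The pivot line (along y) is 45 mm further along the lid's x and 4 mm below its top
- lid4 (a joint): Tilt of lid 4 in rad: 0 shut (flush), grows as the blue-dot end goes down, stop at 1.1 (as far as it goes); from 0.7 it counts as wide open. Light grey plate 120 x 76 x 8 mm, pivoting across its middle on a stiff hinge that stays as left; it turns under about 3 N on the dot. Over a full compartment it gives only 2 mm (0.05 rad), then stands hard; over the empty one it goes on down
- bearing: Steel ball bearing, ring 32 mm across, 11 mm high, lying loose in front of the chest. Origin: centre of its underside. Bystander
- spacer: Aluminium tube 18 mm across, 34 mm high, standing loose in front of the chest. Origin: centre of its underside. Bystander
- wrench: Steel wrench 170 mm long lying behind the chest. Origin: under its middle, on the bench. Bystander
- tyre: Black caster wheel 124 mm across, 36 mm high, lying flat to the left. Origin: centre of its underside. Bystander
- spray_can: Bare metal can 66 mm across, 170 mm high, standing to the left. Origin: centre of its underside. Bystander
- glue: Yellow bottle 50 mm across, 120 mm high, standing to the right. Origin: centre of its underside. Bystander
- clamp_knob: Orange clamping knob 44 mm across, 26 mm high, on the bench to the right. Origin: centre of its underside. Bystander

How it is judged:
By the outcome, as a careful person would: the job done as asked, in the order asked, and still so for the second after the job is handed in, with the robot touching nothing.
It also fails if it takes over 45 s, if anything falls off the work surface, if the arm or the gripper's body presses on something with over 40 N, if the wrist force passes 120 N, or if a joint passes its speed limit or range.

### The arm

A 6-joint arm with a two-finger parallel gripper is mounted at the origin on the work surface. World frame = base frame: x ahead of the robot, y to its left, z up, the work surface at z = 0. Lengths are in mm, angles in rad, forces in N, time in s.
With the tool pointing down it reaches from about 275 to 1000 mm from the base axis. Payload 8.4 kg.
Tool frame: the origin (TCP) lies at the very end of the fingers, on their centre line; the grasp point (between the pads) lies 19 mm behind it; z points along the fingers, y is the direction in which the jaws open and shut (so a half turn about z gives the same grasp; the last joint's range is limited). The gripper opens to 85 mm and grips with 20 to 120 N. Pads are 22 mm wide; open, the fingers measure 114 mm over their backs; the gripper's body (76 mm by 85 mm) begins 54 mm behind the grasp point. The pads swing forward as they close: fully open they stand 13 mm farther back than shut.
Start: joints at [1.202, 0.353, 1.633, -0, 1.155, -0.002], TCP at [224.143, 583.428, 231.281] pointing down, gripper open.
Joint ranges: [-2.63, 2.63], [-0.92, 2.1], [0.06, 2.66], [-1.3, 4.44], [0, 2.69], [-3.02, 3.02]. Speed limits (rad/s): [2.22, 2.22, 2.79, 3.14, 3.14, 3.14].

### API

Orientations are given as [roll, pitch, yaw] about the fixed x, y, z axes, in that order (R = Rz(yaw) Ry(pitch) Rx(roll)).
In Python, from rig import sense, grab_frame, get_calibration, sign_off, boxes_of, trace gives the robot as it stands.
- The arm moves only by the tool servo_tool, never from a script. Its argument "rows" is a list of rows, each a list of 3 entries, a list of its own where there are three numbers: the finger opening in mm, from 0 to 85.4, then the shift along the tool's x, y, z in mm, then the turn, a rotation vector about the tool's x, y, z in degrees. A call has 1 to 8 rows; each row shifts and turns the commanded pose from where the row before left it, along the tool's axes as they then stand; what a row does not reach is not made up. A row lasts 1/8 s, in which the tool goes at most 62.5 mm and 10.7 degrees, less where a joint would pass 70% of its speed; a pose out of reach is approached as far as the arm can. A call is refused whole if a number of a shift passes 62.5 or a number of a turn 10.7, either way. A call with a gripper value outside its range is refused whole. The fingers move at their own pace and stop on an object; "force" is the grip in N (left out, the last holds). Time passes only in rows, so rows that do not move let the fingers close. It gives the time, the measured TCP pose, the force and the opening at its end, in the units of the state.
- sense(): the state, without advancing time (a new reading comes with each control period).
- grab_frame(name): name is "side" or "top" or "wrist"; returns the picture (384x512x3 uint8, blue, green, red); there is no depth.
- get_calibration(name): a dict with "intrinsics" (3x3 intrinsics, pixels), "k1" (the pictures are not rectified: a ray, as slopes to the right and down, at radius r is drawn at 1 + k1 r^2 times it, then the intrinsics apply), "world_to_cam" (4x4, takes a point from world to camera coordinates). Camera axes: x right, y down, z forward; pixel columns grow to the right and rows downward; lengths in mm; the calibration is good to about 2 mm. A picture is of the moment at which its call begins: read the wrist's pose just before it. get_calibration takes no time and is no camera call; for the wrist camera it gives the pose at the moment of the call.
- sign_off(): hands the job in, once; it reports no verdict.
Trained networks look in the newest picture that a camera, given by its name, has taken for a name from the list of things; names that differ only in an ending like _2 or _b are one class to them, and where a whole thing is asked for, a point or a joint stands for the part that bears it (a point fixed in the world has none). Each returns a list of dicts, best first, with "conf" (0 to 1); they miss things now and then, are a little off and sometimes report something else, mostly with a low value. They report only what shows in the picture. A call takes as long as a camera call.
- boxes_of(camera, thing): "centre" ([x, y, z] in mm, in the coordinates of the camera as it stood for that picture, good to about 4 mm: the middle of the surface that is visible of it).
- trace(camera, thing): "mask" (384x512 bool, what is visible of it).
The state is a dict: "clock": time; "qpos": joint angles; "qvel": joint speeds; "joint_efforts": joint torques, N m; "eef_pos": TCP position; "tcp_rot": TCP orientation; "contact_force": force on the tool from outside, world axes, zero at the start; "wrist_torque": the same for the moment, N m; "opening": opening from 0.0 (shut) to 1.0 (fully open).
Only numpy, scipy, OpenCV 4.12 (cv2) and the standard library are available. Lean on these libraries where they do the work, as an engineer would, in place of code of your own. Each camera call takes 0.05 s, during which the arm holds its last target. There are 200 camera calls.

## Working session

There is one attempt and no reset: what is moved stays moved. The work goes in short steps, Python scripts to look and compute and a tool call to move; the robot and the scene stay as the last step left them, time stands still between calls to the robot, and variables do not carry over. Pictures are saved under pics/ and viewed, about 8 in all and at most 12, crops included, and the job is handed in when it is done.

Besides the shell and the picture viewer there is one more tool, called after ">>>" as name(argument=value, ...) on one line, values as JSON. servo_tool: Moves the arm, as the interface text tells. Its arguments: {"type":"object","properties":{"rows":{"type":"array","items":{"type":"array"}},"force":{"type":"number"}},"required":["rows"]}

```bash
mkdir -p pics; cat > h.py <<'E'
import numpy as np, cv2
from rig import *
def world(cal,p):
    T=np.array(cal["world_to_cam"]); return (np.linalg.inv(T)@np.r_[p,1])[:3]
def pix(cal,P):
    T=np.array(cal["world_to_cam"]);K=np.array(cal["intrinsics"]);c=(T@np.r_[P,1])[:3];s=c[:2]/c[2];s=s*(1+cal["k1"]*(s@s));return (K@np.r_[s,1])[:2]
def ray_z(cal,uv,z):
    K=np.array(cal["intrinsics"]);d=np.array([(uv[0]-K[0,2])/K[0,0],(uv[1]-K[1,2])/K[1,1]]);s=d.copy()
    for _ in range(20): s=d/(1+cal["k1"]*(s@s))
    Ti=np.linalg.inv(np.array(cal["world_to_cam"]));o=Ti[:3,3];r=Ti[:3,:3]@np.r_[s,1];return o+r*(z-o[2])/r[2]
E
python3 - <<'E'
from h import *
print(sense())
im={}
for n in("top","side"):
    im[n]=grab_frame(n);cal=get_calibration(n)
    for t in("chest","pad1","spray_can","glue"):
        for b in boxes_of(n,t)[:5]: print(n,t,round(b["conf"],2),world(cal,b["centre"]).round())
    cv2.imwrite(f"pics/{n}.png",im[n])
cal=get_calibration("top")
hsv=cv2.cvtColor(im["top"],cv2.COLOR_BGR2HSV);m=cv2.inRange(hsv,(95,90,50),(130,255,255))
n,l,s,c=cv2.connectedComponentsWithStats(m)
for i in range(1,n):
    if s[i,4]>15: print(s[i],c[i].round(1),ray_z(cal,c[i],90).round(1))
E
```

```text
{'clock': 0.0, 'qpos': array([ 1.20161432e+00,  3.53667599e-01,  1.63413727e+00, -1.65429166e-05,
        1.15519118e+00, -2.37377170e-03]), 'qvel': array([ 0.00031372, -0.00125207, -0.00192914,  0.00017793, -0.00016906,
        0.00153575]), 'joint_efforts': array([-4.34169837e-03, -6.05255270e+01, -3.42056429e+01, -3.60150134e-04,
        9.28063964e-03, -1.14097804e-05]), 'eef_pos': array([223.96631173, 582.98281462, 230.54818778]), 'tcp_rot': array([-3.14018922e+00,  1.17938741e-05,  2.77479111e+00]), 'contact_force': array([-0.53868161,  1.15819837,  0.08375687]), 'wrist_torque': array([ 0.02251312,  0.04570786, -0.01530236]), 'opening': 1.0012364896816828}
top chest 0.57 [593.  61.  90.]
top chest 0.16 [605.  17.  90.]
top pad1 0.9 [612. -70.  96.]
top pad1 0.75 [599. 197.  85.]
top pad1 0.64 [605.  19.  88.]
top pad1 0.56 [449. 401.  37.]
top glue 0.83 [ 597. -437.   79.]
side chest 0.66 [596.   2.  90.]
side pad1 0.91 [604.  10.  90.]
side pad1 0.84 [602. 103.  92.]
side pad1 0.78 [601. 197.  88.]
side pad1 0.75 [606. -78.  93.]
side spray_can 0.82 [620. 374. 109.]
side spray_can 0.22 [607. -77.  90.]
side glue 0.97 [ 590. -457.   78.]
[180 185   9   8  58] [183.9 188.5] [555.1 194.9  90. ]
[214 187   8   8  55] [217.5 190.5] [559.5 104.8  90. ]
[247 189   9   8  58] [251.2 192.6] [563.4  15.   90. ]
[281 191   9   9  60] [285.  194.9] [566.9 -74.8  90. ]
[466 376  34   8 199] [479.7 380.2] [ 148.9 -601.7   90. ]
```

View pics/top.png

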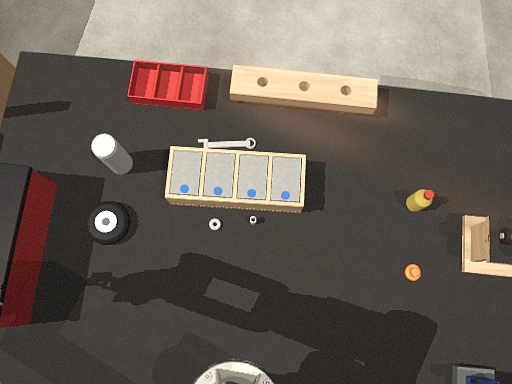

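View pics/side.png

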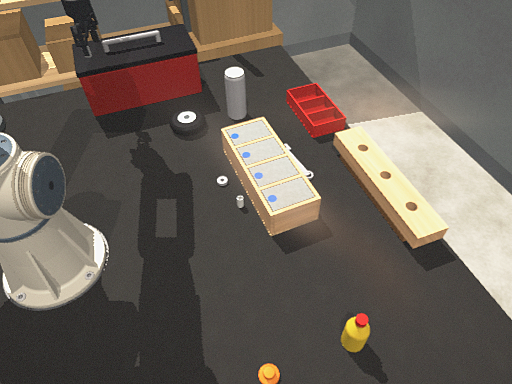

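The top view shows four lids side by side, with dots at (184,188), (217,190), (251,193) and (285,195). They come out 90 mm apart, with chest yaw ≈ 0.044, and the bystanders are clear of the dots. The gripper starts over the toolbox, so I'll raise it, close the fingers and align with the chest first.

>>> servo_tool(rows=[[0, [0, 0, -10], [0, 0, -7.9]], [0, [0, 0, -10], [0, 0, -7.9]], [0, [0, 0, -10], [0, 0, -7.7]], [0, [0, 0, 0], [0, 0, 0]]], force=60)

```text
clock: 1.0
eef_pos: [224.3, 583.9, 262.1]
tcp_rot: [3.14, 0.001, -3.099]
contact_force: [-0.8, 0.4, 0.7]
opening: 0.14
```

```bash
cat > go.py <<'E'
from h import *
from scipy.spatial.transform import Rotation as R
import sys
s=sense();Rm=R.from_euler('xyz',s["tcp_rot"]).as_matrix()
P={1:(555.1,194.9),2:(559.5,104.8),3:(563.4,15.),4:(566.9,-74.8)}
print(s["clock"],s["eef_pos"],s["tcp_rot"],s["contact_force"],s["opening"],Rm.round(3).tolist())
for k,p in P.items():
    d=np.r_[p,130]-s["eef_pos"]+[2,0.1,0]; print(k,(Rm.T@d).round(1))
E
python3 go.py
```

```text
1.0 [224.29519681 583.86776693 262.05167057] [ 3.14017261e+00  6.15719490e-04 -3.09912486e+00] [-0.80902241  0.40125932  0.67164643] 0.14016492434930683 [[-0.999, -0.042, 0.001], [-0.042, 0.999, 0.001], [-0.001, 0.001, -1.0]]
1 [-315.9 -402.8  131.7]
2 [-316.5 -493.   131.5]
3 [-316.6 -582.9  131.4]
4 [-316.3 -672.8  131.3]
```

>>> servo_tool(rows=[[0, [-38, -48, 0], [0, 0, 0]], [0, [-38, -48, 0], [0, 0, 0]], [0, [-38, -48, 0], [0, 0, 0]], [0, [-38, -48, 0], [0, 0, 0]], [0, [-38, -48, 0], [0, 0, 0]], [0, [-38, -48, 0], [0, 0, 0]], [0, [-38, -48, 0], [0, 0, 0]], [0, [-38, -48, 0], [0, 0, 0]]])

```text
clock: 2.0
eef_pos: [545.5, 211.2, 260.9]
tcp_rot: [3.142, -0.0, -3.102]
contact_force: [0.5, 0.5, 0.2]
opening: 0.001
```

```bash
python3 go.py
```

```text
2.0 [545.48975996 211.21624154 260.91596298] [ 3.14150814e+00 -7.83726440e-05 -3.10200659e+00] [0.48839576 0.5083135  0.2126648 ] 0.0014483818562529506 [[-0.999, -0.04, -0.0], [-0.04, 0.999, 0.0], [0.0, 0.0, -1.0]]
1 [-11.  -16.7 130.9]
2 [ -11.8 -106.9  130.9]
3 [ -12.1 -196.8  130.9]
4 [ -12.1 -286.6  130.9]
```

>>> servo_tool(rows=[[0, [-6, -8, 45], [0, 0, 0]], [0, [-5, -8, 45], [0, 0, 0]], [0, [0, 0, 40], [0, 0, 0]], [0, [0, 0, 20], [0, 0, 0]], [0, [0, 0, 0], [0, 0, 0]]])

```text
clock: 2.62
eef_pos: [554.7, 196.9, 109.3]
tcp_rot: [-3.14, -0.004, -3.101]
contact_force: [0.7, 0.5, -0.1]
opening: 0.003
```

```bash
python3 go.py; python3 - <<'E'
from h import *
a=grab_frame("side");b=grab_frame("wrist")
a=cv2.resize(a[80:240,160:360],None,fx=2.4,fy=2.4)
cv2.imwrite("pics/p1.png",np.hstack([a,b[:384,56:376]]))
E
```

```text
2.625 [554.73915151 196.89605062 109.2860885 ] [-3.14041627 -0.00379518 -3.10094847] [ 0.74284826  0.52430091 -0.05924358] 0.0026015500741512136 [[-0.999, -0.041, -0.004], [-0.041, 0.999, -0.001], [0.004, -0.001, -1.0]]
1 [ -2.2  -2.  -20.7]
2 [ -2.9 -92.2 -20.6]
3 [  -3.2 -182.1  -20.5]
4 [  -3.  -272.   -20.4]
```

View pics/p1.png

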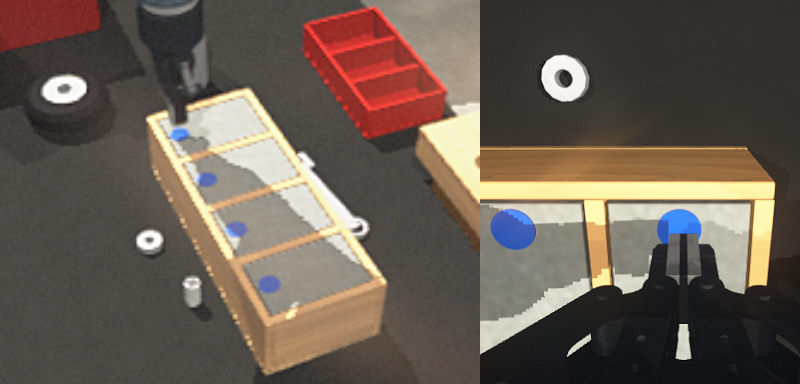

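The fingertips, at about (685,235) in the wrist half, sit over dot 1. Next I press gently.

>>> servo_tool(rows=[[0, [-1, -2, 14], [0, 0, 0]], [0, [0, 0, 3], [0, 0, 0]], [0, [0, 0, 1], [0, 0, 0]], [0, [0, 0, 1], [0, 0, 0]], [0, [0, 0, 0], [0, 0, 0]]])

```text
clock: 3.35
eef_pos: [557.3, 195.6, 92.4]
tcp_rot: [3.142, 0.0, -3.098]
contact_force: [0.6, 0.4, -0.5]
opening: 0.001
```

>>> servo_tool(rows=[[0, [0, 0, 1], [0, 0, 0]], [0, [0, 0, 0], [0, 0, 0]]])

```text
clock: 3.6
eef_pos: [557.2, 195.5, 91.3]
tcp_rot: [-3.142, -0.0, -3.098]
contact_force: [0.1, 0.2, 0.8]
opening: -0.0
```

>>> servo_tool(rows=[[0, [0, 0, 1], [0, 0, 0]], [0, [0, 0, 0], [0, 0, 0]]])

```text
clock: 3.85
eef_pos: [557.2, 195.5, 90.2]
tcp_rot: [-3.142, -0.0, -3.098]
contact_force: [0.6, 0.1, -0.4]
opening: 0.001
```

>>> servo_tool(rows=[[0, [0, 0, 1], [0, 0, 0]], [0, [0, 0, 0], [0, 0, 0]]])

```text
clock: 4.1
eef_pos: [557.2, 195.5, 89.4]
tcp_rot: [3.142, -0.0, -3.098]
contact_force: [-0.5, 0.2, 1.6]
opening: -0.0
```

>>> servo_tool(rows=[[0, [0, 0, 1], [0, 0, 0]], [0, [0, 0, 0], [0, 0, 0]]])

```text
clock: 4.35
eef_pos: [557.2, 195.5, 88.6]
tcp_rot: [3.142, -0.0, -3.098]
contact_force: [-2.5, -0.6, 6.0]
opening: 0.002
```

>>> servo_tool(rows=[[0, [0, 0, 1], [0, 0, 0]], [0, [0, 0, 0], [0, 0, 0]]])

```text
clock: 4.6
eef_pos: [557.2, 195.6, 88.5]
tcp_rot: [3.142, 0.0, -3.098]
contact_force: [-6.3, -1.8, 15.9]
opening: -0.004
```

Lid 1 stands hard (16 N at 88.5), so it's full. Next is lid 2.

>>> servo_tool(rows=[[0, [0, 0, -10], [0, 0, 0]], [0, [0, 0, -8], [0, 0, 0]], [0, [0, -45, 0], [0, 0, 0]], [0, [-0.5, -45, 0], [0, 0, 0]], [0, [0, 0, 8], [0, 0, 0]], [0, [0, 0, 7], [0, 0, 0]], [0, [0, 0, 0], [0, 0, 0]]])

```text
clock: 5.48
eef_pos: [561.4, 106.4, 89.7]
tcp_rot: [3.142, -0.001, -3.097]
contact_force: [0.3, -0.2, -0.2]
opening: -0.004
```

>>> servo_tool(rows=[[0, [0, 0, 1], [0, 0, 0]], [0, [0, 0, 1], [0, 0, 0]], [0, [0, 0, 0], [0, 0, 0]]])

```text
clock: 5.85
eef_pos: [561.7, 106.1, 88.5]
tcp_rot: [3.141, 0.0, -3.098]
contact_force: [-0.9, 1.8, 0.9]
opening: -0.0
```

>>> servo_tool(rows=[[0, [0, 0, 1], [0, 0, 0]], [0, [0, 0, 0], [0, 0, 0]]])

```text
clock: 6.1
eef_pos: [561.7, 105.8, 87.3]
tcp_rot: [3.141, 0.0, -3.098]
contact_force: [-1.0, 2.1, 3.0]
opening: 0.005
```

>>> servo_tool(rows=[[0, [0, 0, 1], [0, 0, 0]], [0, [0, 0, 0], [0, 0, 0]]])

```text
clock: 6.35
eef_pos: [561.8, 105.6, 86.3]
tcp_rot: [3.142, 0.0, -3.098]
contact_force: [-0.6, 1.2, 2.4]
opening: -0.001
```

>>> servo_tool(rows=[[0, [0, 0, 1], [0, 0, 0]], [0, [0, 0, 0], [0, 0, 0]]])

```text
clock: 6.6
eef_pos: [561.7, 105.6, 85.2]
tcp_rot: [-3.142, 0.0, -3.098]
contact_force: [-0.1, 2.9, 3.2]
opening: -0.002
```

Lid 2 keeps yielding at about 3 N, so this is the empty one. I'll push on down.

>>> servo_tool(rows=[[0, [0, 0, 2], [0, 0, 0]], [0, [0, 0, 2], [0, 0, 0]], [0, [-1, 0, 3], [0, 0, 0]], [0, [0, 0, 3], [0, 0, 0]], [0, [-1, 0, 3], [0, 0, 0]], [0, [0, 0, 0], [0, 0, 0]]])

```text
clock: 7.35
eef_pos: [563.3, 105.4, 71.7]
tcp_rot: [-3.141, -0.001, -3.098]
contact_force: [-0.5, 0.6, -0.4]
opening: 0.007
```

>>> servo_tool(rows=[[0, [0, 0, 3], [0, 0, 0]], [0, [-1, 0, 3], [0, 0, 0]], [0, [0, 0, 3], [0, 0, 0]], [0, [0, 0, 3], [0, 0, 0]], [0, [0, 0, 0], [0, 0, 0]]])

```text
clock: 7.98
eef_pos: [564.1, 105.6, 59.7]
tcp_rot: [-3.141, -0.001, -3.098]
contact_force: [-0.2, 0.4, -0.2]
opening: -0.003
```

>>> servo_tool(rows=[[0, [0, 0, 3], [0, 0, 0]], [0, [0, 0, 3], [0, 0, 0]], [0, [0, 0, 3], [0, 0, 0]], [0, [0, 0, 0], [0, 0, 0]]])

```text
clock: 8.48
eef_pos: [564.3, 105.7, 50.8]
tcp_rot: [-3.141, -0.001, -3.098]
contact_force: [-0.9, -0.6, -0.5]
opening: 0.002
```

```bash
python3 - <<'E'
from h import *
a=grab_frame("side");b=grab_frame("wrist")
a=cv2.resize(a[80:240,160:360],None,fx=2.4,fy=2.4)
cv2.imwrite("pics/p2.png",np.hstack([a,b[:384,56:376]]))
E
```

```text
(no output)
```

View pics/p2.png

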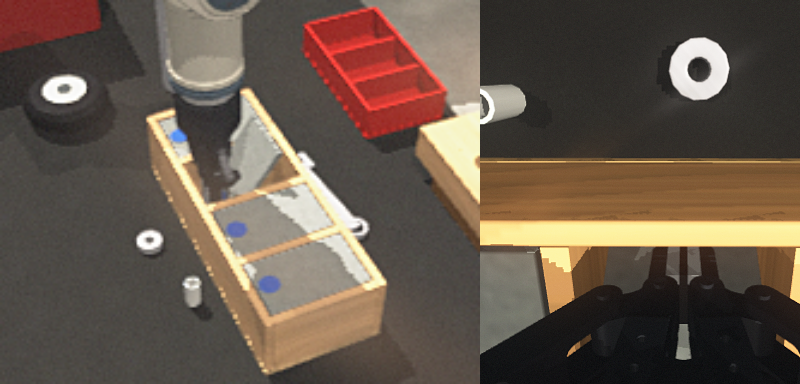

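>>> servo_tool(rows=[[0, [-1, 0, 2], [0, 0, 0]], [0, [-1, 0, 2], [0, 0, 0]], [0, [0, 0, 0], [0, 0, 0]]])

```text
clock: 8.95
eef_pos: [566.7, 105.8, 47.1]
tcp_rot: [-3.142, -0.0, -3.098]
contact_force: [0.0, 0.3, 0.3]
opening: -0.001
```

>>> servo_tool(rows=[[0, [2, 0, -10], [0, 0, 0]], [0, [1, 0, -15], [0, 0, 0]], [0, [0, 0, -30], [0, 0, 0]], [0, [0, 0, -50], [0, 0, 0]], [0, [30, 0, -40], [0, 0, 0]], [0, [60, 0, 0], [0, 0, 0]], [0, [60, 0, 0], [0, 0, 0]], [0, [60, 0, 0], [0, 0, 0]]])

```text
clock: 9.95
eef_pos: [352.2, 96.4, 193.1]
tcp_rot: [3.141, 0.002, -3.098]
contact_force: [-0.1, 0.5, 1.0]
opening: 0.003
```

```bash
python3 - <<'E'
from h import *
print(sense()["eef_pos"],sense()["contact_force"])
a=grab_frame("side");b=grab_frame("top");cal=get_calibration("top")
hsv=cv2.cvtColor(b,cv2.COLOR_BGR2HSV);m=cv2.inRange(hsv,(95,90,30),(130,255,255))
n,l,s,c=cv2.connectedComponentsWithStats(m)
for i in range(1,n):
    if s[i,4]>10: print(s[i],c[i].round(1),ray_z(cal,c[i],90).round(1))
# predicted high edge (far end) of lid2 at tilts, chest frame y=45
yaw=.0437;ex=np.array([np.cos(yaw),np.sin(yaw),0]);ey=np.array([-ex[1],ex[0],0])
o=np.array([559.5,104.8,0])+45*ex
sc=get_calibration("side")
for t in(.5,.7,.8,.9,1.0,1.1):
    q=[o+ex*(60*np.cos(t)-4*-np.sin(t)*-1)+ey*k+np.array([0,0,86+60*np.sin(t)+4*np.cos(t)]) for k in(38,-38)]
    print(t,[pix(sc,p).round(1) for p in q],[((pix(sc,p)-[200,90])*5).round() for p in q])
cv2.imwrite("pics/p3s.png",cv2.resize(a[90:210,200:340],None,fx=5,fy=5,interpolation=2))
cv2.imwrite("pics/p3t.png",cv2.resize(b[120:250,80:320],None,fx=3,fy=3))
E
```

```text
[352.15127359  96.4315196  193.11887355] [-0.11040031  0.47234304  1.02971217]
[180 185   9   8  58] [183.9 188.5] [555.1 194.9  90. ]
[215 185   9   6  40] [219.1 187.4] [568.4 101.8  90. ]
[247 189   9   8  59] [251.2 192.6] [563.5  15.1  90. ]
[281 191   9   9  62] [284.9 194.9] [566.9 -74.7  90. ]
[466 376  34   8 201] [479.6 380.2] [ 148.9 -601.7   90. ]
0.5 [array([270.9, 129.8]), array([282.2, 145.6])] [array([355., 199.]), array([411., 278.])]
0.7 [array([268.7, 127.9]), array([279.9, 143.9])] [array([343., 190.]), array([400., 269.])]
0.8 [array([267.3, 127.2]), array([278.5, 143.2])] [array([336., 186.]), array([393., 266.])]
0.9 [array([265.8, 126.7]), array([277. , 142.7])] [array([329., 183.]), array([385., 263.])]
1.0 [array([264.2, 126.3]), array([275.4, 142.3])] [array([321., 181.]), array([377., 262.])]
1.1 [array([262.5, 126.1]), array([273.6, 142.2])] [array([312., 180.]), array([368., 261.])]
```

View pics/p3s.png

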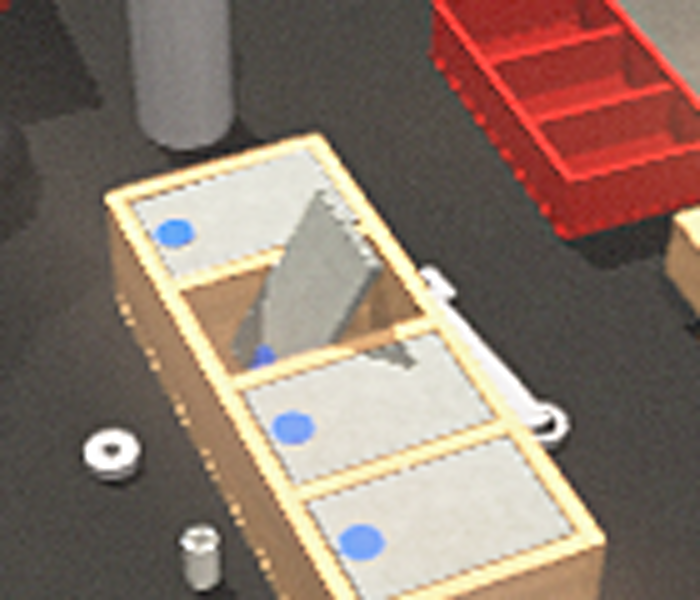

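View pics/p3t.png

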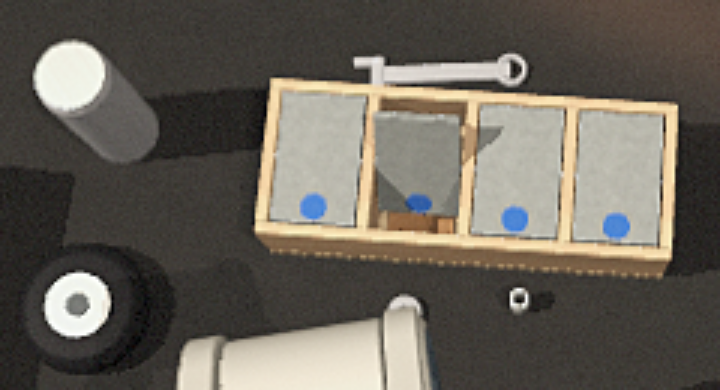

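The side view shows lid 2's raised edge at about (320,190) and (380,265), which matches a tilt of about 0.95–1.0. The other dots are within 0.1 mm of where they started, and the arm is clear.

```bash
python3 -c "
from rig import *
print(sign_off())"
```

```text
the job is handed in; nothing more can be done
None
```

Lid 2 covers the empty compartment. It now stands wide open, and I handed the job in at about 10 s of robot time.

- **Finding it:** I pressed with closed fingertips. Lid 1 stood hard after a little give (16 N at most). Lid 2 kept going down under about 3 N, so I pushed it on down, and I never pressed lids 3 and 4.
- **Final pictures:** Lid 2's raised edge matches a tilt of about 0.95–1.0 rad, past the 0.7 needed. The other three lids look shut; lid 1 may keep the tiny tilt (up to 0.05 rad) its packed contents allow.
- **Nothing shifted:** The dots on lids 1, 3 and 4 are within 0.1 mm of where they were, so the chest did not move. In the final views the loose parts in sight look undisturbed. The glue bottle and the knob fell outside those crops, but the arm never went near them.
- **Arm:** It finished clear, about 200 mm in front of the chest with the fingertips 193 mm above the bench, and the contact force was down to about 1 N, close to its resting noise.

No check failed or disagreed.

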